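# Fetch the jar from behind the bottles for its photograph

### The arm

A 7-joint arm with a two-finger parallel gripper is mounted at the origin on the work surface. World frame = base frame: x ahead of the robot, y to its left, z up, the work surface at z = 0. Lengths are in mm, angles in rad, forces in N, time in s.
With the tool pointing down it reaches from about 400 to 875 mm from the base axis. Payload 19.3 kg.
Tool frame: the origin (TCP) lies at the very end of the fingers, on their centre line; the grasp point (between the pads) lies 19 mm behind it (grip_point_offset is the z of the grasp point in the tool frame, in mm); z points along the fingers, y is the line along which they close (so a half turn about z gives the same grasp; the last joint's range is limited). The gripper opens to 85 mm and grips with 20 to 120 N. Pads are 22 mm wide; open, the fingers measure 114 mm over their backs; the gripper's body (76 mm by 85 mm) begins 54 mm behind the grasp point. The pads swing forward as they close: fully open they stand 13 mm farther back than shut.
Start: joints at [-0.07, 0.521, -0.036, 1.599, 0.021, 1.021, -0.113], TCP at [624.992, -0.025, 231.291] pointing down, gripper open.
Joint ranges: [-2.91, 2.91], [-0.3, 2.13], [-1.5, 1.42], [0.17, 2.43], [-1.26, 4.41], [0.16, 1.93], [-2.52, 2.52]. Speed limits (rad/s): [1.89, 1.89, 2.39, 2.39, 3.01, 3.01, 3.01].

### API

Orientations are given as a 3x3 rotation matrix whose columns are the frame's x, y, z axes.
In Python, from workcell import movep, movel, goto_joints, open_gripper, clamp, wait, inverse_kinematics, read_state, camera, PlanningError, finish_job, grip_point_offset gives the robot as it stands. Calls block until the motion is done:
- movep(position, orientation): joint-space move of the TCP to a pose.
- movel(position, frame=None, max_speed=150, guard=None): straight line of the TCP; frame=None keeps the orientation; max_speed is the mean speed in mm/s. With guard (N) it stops when the force on the tool has changed by that much, and returns True; else False.
- goto_joints(angles): joint-space move.
- open_gripper() and clamp(): open the fingers fully, or close them until they stop; the grip force is fixed at half the most.
- wait(seconds).
- inverse_kinematics(position, orientation): joint angles nearest the present ones, or None.
- read_state(): the state.
- camera(name): name is "scene" or "side" or "wrist"; returns a dict with "image" (420x560x3 uint8, blue, green, red), "range_z" (420x560 float32, mm along the optical axis (not along the pixel's ray), 0 where there is no reading), "fx", "fy", "cx", "cy" (pixels), "cam_to_world" (4x4, takes a point from camera to world coordinates). Camera axes: x right, y up, looking along -z (the intrinsics and any distortion apply to the point x, -y, -z); pixel columns grow to the right and rows downward; lengths in mm; the calibration is good to about 2 mm. A picture is of the moment at which its call begins.
A pose or a line that the arm cannot do raises PlanningError and nothing moves.
- finish_job(): hands the job in; it is judged then, once.
The state is a dict: "time": time; "qpos": joint angles; "qvel": joint speeds; "joint_efforts": joint torques, N m; "eef_pos": TCP position; "tool_rot": TCP orientation; "ft_force": force on the tool from outside, world axes, zero at the start; "torque": the same for the moment, N m; "finger_gap": finger opening in mm; "gripper_force": force on a finger pad.
Only numpy, scipy, OpenCV 4.12 (cv2) and the standard library are available. Lean on these libraries where they do the work, as an engineer would, in place of code of your own. Each camera call takes 0.05 s, during which the arm holds its last target. There are 200 camera calls.

### The job

The small jar to be photographed is boxed in on the wooden caddy by the round bottle, the square bottle and the spray can. Stand all three aside on the rubber mat, then fetch the jar and stand it in the middle of the round white plinth; only when it stands there, put each of the three back upright on the very place on the caddy where it stood at the start. Tip nothing over, and leave the remote, the light cube and the lens cap where they are.

Things in the scene. Friction and masses are not known exactly. Their poses are not given: they have to be found in the camera images.
- round_bottle: Round amber glass bottle with paper label and black cap, standing: straight body 54 mm diameter up to 98 mm, sloping shoulder, cap 30 mm diameter, 140 mm tall in all, about 0.28 kg. Origin at the centre of its underside, z up. At the start it stands on one of the caddy's three bottle places (which one varies).
- square_bottle: White plastic bottle of square section with grey cap, standing: body 50 x 50 mm up to 106 mm, faces square to its own x and y axes, cap 34 mm diameter, 132 mm tall in all, about 0.30 kg. Origin at the centre of its underside, z up. At the start it stands on one of the caddy's three bottle places.
- spray_can: Slim bare-metal spray can with a grey band and a small white nozzle, standing: straight body 45 mm diameter up to 102 mm, then a dome and nozzle, 136 mm tall in all, about 0.20 kg. Origin at the centre of its underside, z up. At the start it stands on one of the caddy's three bottle places.
- jar: Small white ceramic jar with a metal lid that stays on, standing in the middle of the caddy between the three bottles and the rear rail: 52 mm diameter, 50 mm tall, straight sided, about 0.14 kg. Origin at the centre of its underside, z up.
- caddy: Fixed plywood board, top 10 mm above the bench; its x -110 to +60 mm, y +-110 mm; far-edge rail 12 mm thick, top at 45 mm, near face at x = +40 mm. Origin on the bench under the jar's start; x points from the open front to the rail, z up. Bottle places, darker spots 62 mm wide, at (x, y) = (0, 64), (-64, 0), (0, -64) mm; bottles start within about 3 mm of them.
- mat: Fixed dark rubber mat, the side area: 280 mm (its x) by 120 mm (its y), 3 mm thick, lying flat on the bench to one side of the caddy (left or right varies). Origin at the centre of its underside. Three things fit in a row along its x, 85 mm apart.
- plinth: Fixed round white plinth, a disc 140 mm diameter with a dark outer rim and a flat top 20 mm above the bench, on the other side of the caddy from the mat. Origin at the centre of its underside.
- remote: Small black camera remote, 24 x 40 x 10 mm, lying on the caddy's front left corner (as the robot sees it). Origin at the centre of its underside. To be left alone.
- light_cube: Small black cube light with a white face, 40 x 40 x 38 mm, standing about 120 mm from the plinth's centre on the side away from the robot. Origin at the centre of its underside. To be left alone.
- lens_cap: Black lens cap, a disc 52 mm diameter and 8 mm thick, lying on the bench about 110 mm from the plinth's centre on the side nearer the robot. Origin at the centre of its underside. To be left alone.
Mind the look-alikes: they are no part of the job. There is more than one size of the jar; the one meant has the size given above.

How it is judged (in metres and radians):
On the way, in this order (a step that is already met when the one before it is completed fails the run):
1. the round bottle, the square bottle and the spray can all stand released on the mat, the jar still at its place on the caddy (x of round_bottle in the frame of mat between -0.14 and 0.14 m and y of round_bottle in the frame of mat between -0.06 and 0.06 m and height (world z) of each of round_bottle, square_bottle, spray_can below 0.008 m and angle between each of round_bottle, square_bottle, spray_can's own z axis and vertical below 0.1 rad and x of square_bottle in the frame of mat between -0.14 and 0.14 m and y of square_bottle in the frame of mat between -0.06 and 0.06 m and x of spray_can in the frame of mat between -0.14 and 0.14 m and y of spray_can in the frame of mat between -0.06 and 0.06 m and contact force between each of round_bottle, square_bottle, spray_can and the fingers below 0.2 N and linear speed of each of round_bottle, square_bottle, spray_can below 0.03 m/s and horizontal distance between jar and caddy below 0.03 m), for 0.2 s.
2. the jar stands released in the middle of the plinth while the three others are still on the mat (x of round_bottle in the frame of mat between -0.14 and 0.14 m and y of round_bottle in the frame of mat between -0.06 and 0.06 m and height (world z) of each of round_bottle, square_bottle, spray_can below 0.008 m and angle between each of round_bottle, square_bottle, spray_can, jar's own z axis and vertical below 0.1 rad and x of square_bottle in the frame of mat between -0.14 and 0.14 m and y of square_bottle in the frame of mat between -0.06 and 0.06 m and x of spray_can in the frame of mat between -0.14 and 0.14 m and y of spray_can in the frame of mat between -0.06 and 0.06 m and horizontal distance between jar and plinth below 0.015 m and height (world z) of jar between 0.015 and 0.025 m and contact force between jar and the fingers below 0.2 N and linear speed of jar below 0.03 m/s), for 0.2 s.
At the end, for the whole second after the job is handed in: The jar stands released, upright and at rest on the plinth within 15 mm of its centre; the round bottle, the square bottle and the spray can stand upright, released and at rest, each within 15 mm of where it stood at the start (distance of each of round_bottle, square_bottle, spray_can from where it was at the start of the episode below 0.015 m and angle between each of round_bottle, square_bottle, spray_can, jar's own z axis and vertical below 0.1 rad and contact force between each of round_bottle, square_bottle, spray_can, jar and the fingers below 0.2 N and linear speed of each of round_bottle, square_bottle, spray_can, jar below 0.03 m/s and horizontal distance between jar and plinth below 0.015 m and height (world z) of jar between 0.015 and 0.025 m); the robot touches nothing.
It fails at once if a bottle, the can or the jar is tipped by more than about 35 degrees (angle between any of round_bottle, square_bottle, spray_can, jar's own z axis and vertical above 0.6 rad).
It fails at once if the remote, the light cube or the lens cap is moved by more than 20 mm (distance of any of remote, light_cube, lens_cap from where it was at the start of the episode above 0.02 m).
It also fails if it takes over 131 s, if anything falls off the work surface, if the arm or the gripper's body presses on something with over 40 N, if the wrist force passes 120 N, or if a joint passes its speed limit or range.

## Working session

There is one attempt and no reset: what is moved stays moved. The work goes in short steps, each a Python script; the robot and the scene stay as the last script left them, time stands still between calls to the robot, and variables do not carry over. Pictures are saved under pics/ and viewed, at most 14 in all, crops included, and the job is handed in when it is done.

```bash
ls; mkdir -p pics
python3 - <<'E'
from workcell import *
import cv2,numpy as np,pickle
for n in ("scene","side"):
    c=camera(n); cv2.imwrite(f"pics/{n}0.png",c["image"]); pickle.dump(c,open(f"{n}0.pkl","wb"))
    print(n,c["fx"],c["cx"],c["cy"],np.round(c["cam_to_world"],3).tolist(),[k for k in c])
s=read_state();print(s["time"],s["finger_gap"],grip_point_offset,np.round(s["tool_rot"],3).tolist())
E
```

```text
pics
scene 498.0868004915219 275.1301078063698 213.31538446248595 [[-0.408, -0.676, 0.614, 1355.73], [0.913, -0.294, 0.283, 370.465], [-0.011, 0.676, 0.737, 997.081], [0.0, 0.0, 0.0, 1.0]] ['image', 'range_z', 'fx', 'fy', 'cx', 'cy', 'cam_to_world']
side 543.4603394564726 296.2322011933328 214.074158896333 [[-0.875, 0.352, -0.332, 196.212], [-0.484, -0.662, 0.573, 666.404], [-0.018, 0.662, 0.749, 878.314], [0.0, 0.0, 0.0, 1.0]] ['image', 'range_z', 'fx', 'fy', 'cx', 'cy', 'cam_to_world']
0.1 85.7109775101189 -18.700000000000003 [[-0.0, 1.0, -0.001], [1.0, 0.0, -0.0], [-0.0, -0.001, -1.0]]
```

View pics/scene0.png

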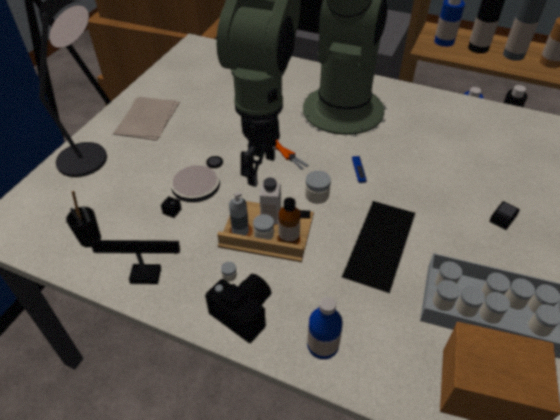

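View pics/side0.png

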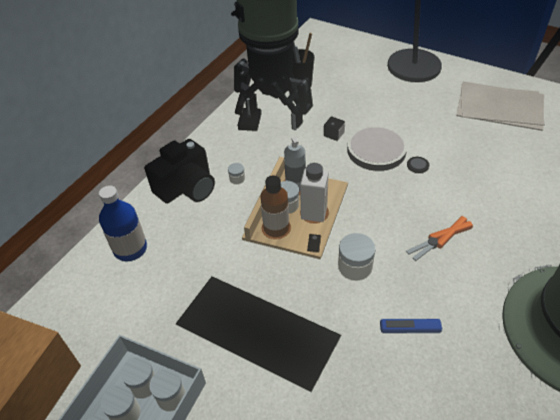

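The scene view shows the mat at (380,245), the plinth at (195,183) and the caddy at (266,230), with the can at (239,215), the square bottle at (270,195) and the round bottle at (289,220). Jar candidates in the scene view are (264,226) on the caddy, (318,183), which looks larger, and (229,270), which looks smaller. The one boxed in on the caddy fits the description. I'll measure all of them with the range data.

```bash
cat > h.py <<'E'
import numpy as np,cv2,pickle
from workcell import *
def cloud(c):
    z=c["range_z"]; v,u=np.nonzero(z>0); d=z[v,u]
    p=np.c_[(u-c["cx"])/c["fx"]*d,-(v-c["cy"])/c["fy"]*d,-d]
    T=np.asarray(c["cam_to_world"]); return p@T[:3,:3].T+T[:3,3],c["image"][v,u].astype(int)
def sel(P,C,box,zlo,zhi):
    m=(P[:,0]>box[0])&(P[:,0]<box[1])&(P[:,1]>box[2])&(P[:,1]<box[3])&(P[:,2]>zlo)&(P[:,2]<zhi)
    return P[m],C[m]
E
python3 - <<'E'
from h import *
cs=[pickle.load(open(f"{n}0.pkl","rb")) for n in("scene","side")]
W=np.zeros((560,780,3),np.uint8) # top view: y left: col=(390-y), row=(860-x)
H=[]
for c in cs:
    P,C=cloud(c); b,_=sel(P,C,(350,800,-100,60),-10,10); print("bench z",np.median(b[:,2]))
    P,C=sel(P,C,(330,880,-385,385),-10,150)
    o=np.argsort(P[:,2]);P=P[o];C=C[o]
    M=np.zeros((560,780,3),np.uint8)
    for p,k in zip(P,C): cv2.circle(M,(int(390-p[1]),int(890-p[0])),1,[int(x) for x in k],-1)
    H.append(M)
cv2.imwrite("pics/top.png",np.vstack([cv2.resize(h,(420,300)) for h in H]))
E
```

```text
bench z -0.205559876895677
bench z 0.8626613174706108
```

View pics/top.png

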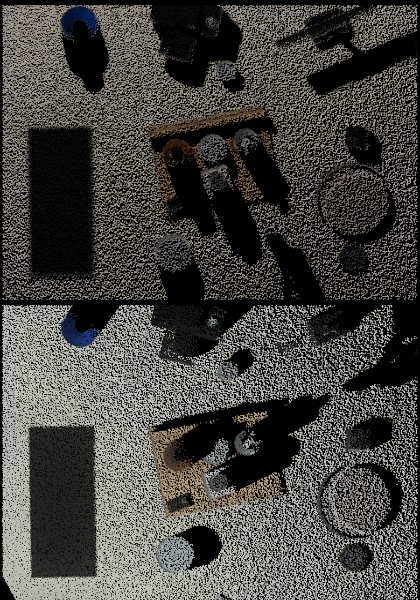

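The top view (scene camera above, side camera below) agrees across both cameras. The mat is at about (519,277), the plinth at about (519,-269) and the jar at about (610,-4), with the big jar near (425,70). Next I'll fit precise positions.

```bash
cat >> h.py <<'E'
from scipy.optimize import least_squares
def fitc(P,r,c0):
    f=lambda c:np.hypot(P[:,0]-c[0],P[:,1]-c[1])-r
    s=least_squares(f,c0,loss="soft_l1",f_scale=1.5); return s.x,np.median(np.abs(s.fun)),len(P)
E
python3 - <<'E'
from h import *
cs=[cloud(pickle.load(open(f"{n}0.pkl","rb"))) for n in("scene","side")]
A=lambda f:[f(P,C) for P,C in cs]
def near(P,c,r): return P[np.hypot(P[:,0]-c[0],P[:,1]-c[1])<r]
# plinth, mat per camera
for i,(P,C) in enumerate(cs):
    print("cam",i)
    p,_=sel(P,C,(430,600,-360,-180),16,24); (c,d),r=cv2.minEnclosingCircle(p[:,:2].astype(np.float32)); print("plinth",c,d,r,np.median(p[:,2]))
    p,k=sel(P,C,(360,680,190,380),-4,8); p=p[k.sum(1)<(130 if i==0 else 180)]; print("mat",cv2.minAreaRect(p[:,:2].astype(np.float32)),np.median(p[:,2]),np.percentile(p[:,0],[.5,99.5]),np.percentile(p[:,1],[.5,99.5]))
    p,k=sel(P,C,(480,720,-150,130),38,49); p=p[(k[:,2]-k[:,0])>30]; print("rail",cv2.minAreaRect(p[p[:,0]>620][:,:2].astype(np.float32)) if len(p) else 0)
    p,k=sel(P,C,(480,720,-150,130),5,15); p=p[(k[:,2]-k[:,0])>25]; print("board",cv2.minAreaRect(p[:,:2].astype(np.float32)),np.median(p[:,2]))
    for nm,t,c0 in(("round",140,(610,65)),("sq",132,(555,-12)),("can",136,(620,-65))):
        q=near(P,c0,40);q=q[(q[:,2]>t-7)&(q[:,2]<t+6)];
        if len(q)>2: print(nm,"cap",len(q),cv2.minEnclosingCircle(q[:,:2].astype(np.float32)),q[:,2].max())
    q=near(P,(610,-4),40);q=q[(q[:,2]>54)&(q[:,2]<66)];print("jar lid",len(q),np.median(q,0),cv2.minEnclosingCircle(q[:,:2].astype(np.float32)))
    for nm,c0 in(("bigjar",(425,70)),("smalljar",(760,-30))):
        q=near(P,c0,45);q=q[q[:,2]>20];h=np.percentile(q[:,2],97);q=q[q[:,2]>h-5];print(nm,h,cv2.minEnclosingCircle(q[:,:2].astype(np.float32)))
P=np.vstack([c[0] for c in cs])
for nm,r,c0 in(("round",27,(610,65)),("can",22.5,(620,-65))):
    q=near(P,c0,45);q=q[(q[:,2]>55)&(q[:,2]<92)];print(nm,fitc(q,r,c0))
q=near(P,(555,-12),42);q=q[(q[:,2]>25)&(q[:,2]<100)];print("sq",cv2.minAreaRect(q[:,:2].astype(np.float32)))
E
```

```text
cam 0
plinth 519.4938354492188 -265.1069030761719 69.57034301757812 19.63695507796433
mat ((513.3258056640625, 276.46612548828125), (278.5317077636719, 115.13299560546875), 0.9888319373130798) 2.3659526183121784 [378.11201085 649.37031983] [220.13101258 334.27352731]
rail ((641.6099853515625, 4.0240020751953125), (56.114723205566406, 219.16256713867188), 8.06226921081543)
board ((589.9859619140625, -7.3936614990234375), (174.12869262695312, 220.83331298828125), 11.57844066619873) 9.492940938240736
round cap 44 ((606.2052001953125, 62.582427978515625), 13.092076301574707) 145.53602719723494
sq cap 49 ((551.8385620117188, -14.230096817016602), 16.97303581237793) 137.93607367308982
can cap 21 ((627.119384765625, -64.70658111572266), 6.772346496582031) 141.60396416255014
jar lid 303 [610.37027644  -5.76191696  58.90861993] ((604.7924194335938, -3.7914297580718994), 34.578311920166016)
bigjar 68.45193940324228 ((416.7987365722656, 68.38720703125), 35.940547943115234)
smalljar 37.77903483044782 ((758.1558837890625, -29.41714859008789), 18.671831130981445)
cam 1
plinth 511.8969421386719 -26
[... 590 characters left out ...]
, -12.612940788269043), 15.81655502319336) 137.92028069686341
can cap 24 ((620.7109375, -68.54000854492188), 7.636048793792725) 141.35236917942962
jar lid 225 [600.92579935 -15.086347    60.32125184] ((609.7511596679688, -9.317112922668457), 27.070388793945312)
bigjar 68.85793933986939 ((416.05645751953125, 64.58954620361328), 35.72972106933594)
smalljar 38.716230985885154 ((756.465087890625, -34.18648910522461), 19.134761810302734)
round (array([599.96441316,  57.48583295]), np.float64(1.1509088854405007), 552)
can (array([624.59971015, -68.97117649]), np.float64(1.6762340015309327), 519)
sq ((559.36376953125, -10.386711120605469), (74.56156158447266, 50.74816131591797), 17.704254150390625)
```

Run:
```python
from h import *
c=camera("wrist"); pickle.dump(c,open("w0.pkl","wb")); cv2.imwrite("pics/w0.png",c["image"])
T=np.asarray(c["cam_to_world"]);print(np.round(T,2).tolist(),c["fx"],c["cx"],c["cy"])
```

```text
[[1.0, 0.0, 0.0, 625.06], [-0.0, 0.95, 0.3, 76.71], [-0.0, -0.3, 0.95, 373.0], [0.0, 0.0, 0.0, 1.0]] 363.0553117022688 277.52689686257503 216.61036824963563
```

View pics/w0.png

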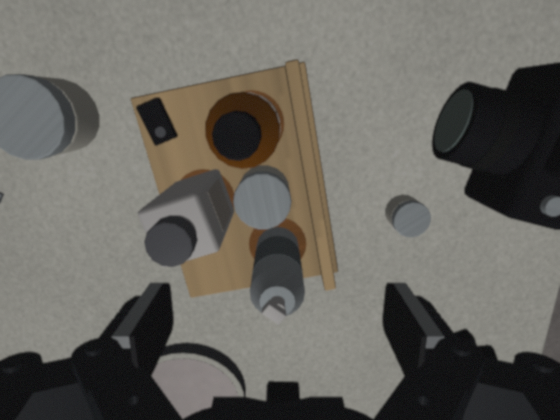

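The wrist view shows the whole caddy: the round cap at (236,135), the square cap at (169,243), the can dome at (276,298), the jar lid at (262,197) and the remote at (157,120). I'll refine from this view by casting rays onto planes of known height.

```bash
cat >> h.py <<'E'
def ray(c,u,v,z):
    T=np.asarray(c["cam_to_world"]);d=T[:3,:3]@np.array([(u-c["cx"])/c["fx"],-(v-c["cy"])/c["fy"],-1]);o=T[:3,3];return (o+d*(z-o[2])/d[2])[:2]
E
python3 - <<'E'
from h import *
c=pickle.load(open("w0.pkl","rb"));P,C=cloud(c)
for n,u,v,z in(("round",236,135,150),("sq",169,243,142),("jar",262,197,60),("can band/dome",276,298,130),("rail far top",295,63,45),("rail near",330,287,45),("cornerFL",134,98,10),("cornerFR",190,296,10)): print(n,ray(c,u,v,z))
near=lambda c0,r:P[np.hypot(P[:,0]-c0[0],P[:,1]-c0[1])<r]
for nm,c0,a,b,r in(("round",(601,61),143,156,22),("sqcap",(550,-14),136,148,25),("can",(623,-68),138,152,20),("jar",(608,-3),56,64,40)):
    q=near(c0,r);q=q[(q[:,2]>a)&(q[:,2]<b)];print(nm,len(q),np.median(q,0),cv2.minEnclosingCircle(q[:,:2].astype(np.float32)))
q=near((550,-14),45);q=q[(q[:,2]>30)&(q[:,2]<106)]
cv2.imwrite("x.png",c["image"]);print("sq walls",len(q),cv2.minAreaRect(q[:,:2].astype(np.float32)))
for nm,r,c0 in(("round",27,(601,61)),("can",22.5,(622,-67))):
    q=near(c0,36);q=q[(q[:,2]>55)&(q[:,2]<100)];print(nm,fitc(q,r,c0))
# rail top line
q,k=sel(P,C,(600,720,-130,130),41,49);q=q[(k[:,2]-k[:,0])>15];print("rail",cv2.minAreaRect(q[:,:2].astype(np.float32)),len(q))
# side-cam and wrist square faces: histogram of points, top-view plot
M=np.zeros((600,600,3),np.uint8)
for i,cc in enumerate([c]+[pickle.load(open(f"{n}0.pkl","rb")) for n in("scene","side")]):
    Q,_=cloud(cc);Q,_=sel(Q,Q,(500,600,-65,35),22,112)
    for p in Q: cv2.circle(M,(int((35-p[1])*6),int((600-p[0])*6)),2,[(0,0,255),(0,255,0),(255,128,0)][i],-1)
cv2.imwrite("pics/sq.png",M)
E
```

```text
round [599.96392094  57.43530736]
sq [550.75649165 -15.52977244]
jar [611.07725817  -4.34095302]
can band/dome [623.75545151 -64.97578912]
rail far top [639.49933435 107.26948561]
rail near [ 677.85202645 -101.98360658]
cornerFL [488.43532927  79.7925824 ]
cornerFR [ 526.1568258 -132.4097698]
round 1897 [599.94956089  57.29651852 149.50932757] ((599.5504760742188, 56.59687423706055), 15.030104637145996)
sqcap 1804 [550.4991513  -15.75624854 141.4408091 ] ((549.7059326171875, -16.921470642089844), 17.066110610961914)
can 374 [621.68957609 -67.23233043 145.11001534] ((621.9854125976562, -68.8909683227539), 8.837806701660156)
jar 2623 [610.19793685  -7.99065118  59.53100136] ((602.1572265625, -5.274805545806885), 34.88583755493164)
sq walls 2071 ((564.0070190429688, -1.323211669921875), (38.8337287902832, 74.64183044433594), 60.577632904052734)
round (array([599.61452462,  56.63240179]), np.float64(0.21228460802022653), 69)
can (array([624.32013219, -70.93861449]), np.float64(0.2523533143735044), 1009)
rail ((627.7388916015625, -3.253814697265625), (72.45732879638672, 219.1844482421875), 10.957513809204102) 3059
```

View pics/sq.png

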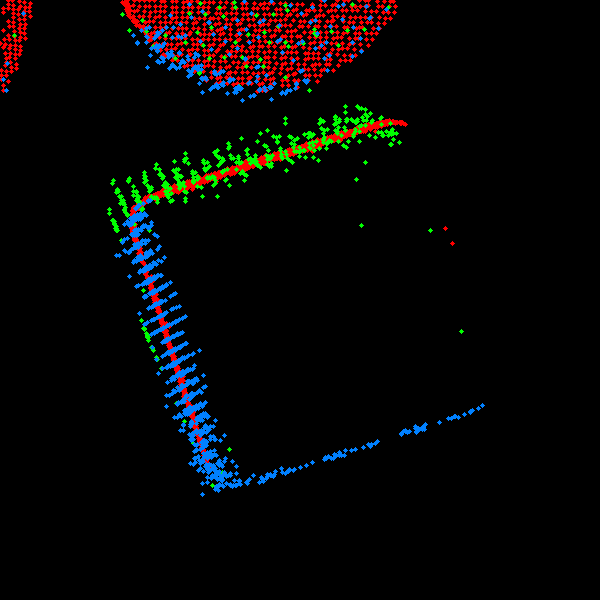

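Measured (x, y) positions, which agree with the caddy geometry at yaw about 10.7°:

| Object | Position (mm) | Note |
|---|---|---|
| round bottle | (599.8, 57) | |
| square bottle | (549.8, -16.5) | yaw 17° |
| can | (624, -69.7) | |
| jar | (611, -5) | |

The jar's lid is at z=60 with a diameter of about 52. The other two jars measure 72 mm diameter (69 mm high) and 37 mm diameter (38 mm high), so they are ruled out. The enlarged wrist view already confirms the pick, so I'm starting to move.

```bash
cat >> h.py <<'E'
def R(deg):
    a=np.radians(deg);y=np.array([np.cos(a),np.sin(a),0]);z=np.array([0,0,-1.]);return np.c_[np.cross(y,z),y,z]
# start xy, grasp deg, tcp above base, mat slot
B={"round":((599.8,57.0),-79.3,71,(513,275)),"sq":((549.8,-16.5),-72.9,66,(428,275)),"can":((624,-69.7),-79.3,67,(598,275)),"jar":((611,-5),-79.3,15,None)}
def pick(xy,z,F,up,lift):
    movel([*xy,up],F,max_speed=250)
    if movel([*xy,z],F,max_speed=120,guard=15): print("guard on approach",read_state()["eef_pos"])
    clamp(); s=read_state(); print("gap",round(s["finger_gap"],1),"F",np.round(s["gripper_force"],1),"z",round(s["eef_pos"][2],1))
    movel([*xy,z+lift],F,max_speed=150)
def place(xy,z,F,lift,up):
    movel([*xy,z+lift],F,max_speed=220); print("gap carry",round(read_state()["finger_gap"],1))
    g=movel([*xy,z+12],F,max_speed=150)
    g=movel([*xy,z+.5],F,max_speed=40,guard=12); print("place guard",g,np.round(read_state()["eef_pos"],1))
    open_gripper(); movel([*xy,up],F,max_speed=200); print("t",round(read_state()["time"],1))
E
python3 - <<'E'
from h import *
for n,(xy,d,h,m) in B.items():
    for dd in (d,d+180):
        print(n,dd,[None if q is None else np.round(q,2).tolist() for q in (inverse_kinematics([*xy,10+h],R(dd)),inverse_kinematics([*(m or (516,-266)),h+150],R(-90 if dd<0 else 90)))])
E
```

```text
round -79.3 [[-0.36, 0.7, 0.25, 1.78, -0.25, 0.69, -1.36], [-0.8, 0.48, 0.28, 1.74, -0.16, 0.95, -2.02]]
round 100.7 [[0.09, 0.71, -0.42, 1.76, 0.39, 0.76, 1.23], [-0.27, 0.5, -0.45, 1.71, 0.25, 0.99, 0.75]]
sq -72.9 [[-0.23, 0.64, 0.21, 1.93, -0.22, 0.6, -1.15], [-0.88, 0.37, 0.24, 1.93, -0.11, 0.86, -2.14]]
sq 107.1 [[0.23, 0.65, -0.43, 1.9, 0.41, 0.68, 1.42], [-0.31, 0.39, -0.48, 1.9, 0.23, 0.9, 0.67]]
can -79.3 [[-0.15, 0.73, 0.25, 1.71, -0.25, 0.72, -1.15], [-0.72, 0.61, 0.31, 1.53, -0.2, 1.03, -1.93]]
can 100.7 [[0.29, 0.74, -0.41, 1.69, 0.39, 0.79, 1.46], [-0.25, 0.62, -0.44, 1.5, 0.28, 1.08, 0.83]]
jar -79.3 [[-0.24, 0.79, 0.22, 1.78, -0.28, 0.61, -1.24], [0.13, 0.56, 0.35, 1.8, -0.24, 0.83, -0.98]]
jar 100.7 [[0.17, 0.8, -0.38, 1.75, 0.44, 0.68, 1.3], [0.63, 0.55, -0.36, 1.77, 0.25, 0.87, 1.73]]
```

```bash
sed -i 's/-79.3/100.7/g; s/-72.9/107.1/' h.py
python3 - <<'E'
from h import *
xy,d,h,m=B["round"];F=R(d)
movep([*xy,230],F)
pick(xy,10+h,F,200,120); place(m,3+h,F,110,200)
c=camera("scene");cv2.imwrite("pics/s1.png",c["image"][100:320,180:460])
E
```

```text
gap 52.2 F 61.8 z 81.8
gap carry 52.3
place guard True [513.4 275.1  74.7]
t 7.8
```

View pics/s1.png

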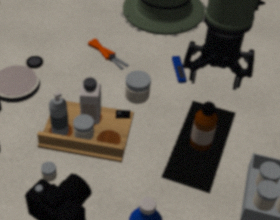

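The round bottle stands in the middle of the mat, at crop pixel (203,125). Next are the square bottle and the can.

Run:
```python
from h import *
for n in("sq","can"):
    xy,d,h,m=B[n];F=R(d)
    pick(xy,10+h,F,210,120); place(m,3+h,F,110,210)
# look at the caddy and the plinth from above
movel([560,-60,300],R(100.7),max_speed=300); c=camera("wrist");pickle.dump(c,open("w1.pkl","wb"));cv2.imwrite("pics/w1.png",c["image"]);print(np.round(c["cam_to_world"][:3,3],0))
movel([560,-230,300],R(100.7),max_speed=300); c=camera("wrist");pickle.dump(c,open("w2.pkl","wb"));cv2.imwrite("pics/w2.png",c["image"])
s=camera("scene")["image"];cv2.imwrite("pics/s2.png",s[100:320,180:460])
print(read_state()["time"])
cv2.imwrite("pics/all2.png",np.vstack([cv2.resize(np.hstack([cv2.imread("pics/w1.png"),cv2.imread("pics/w2.png")]),(800,300)),cv2.copyMakeBorder(s[100:320,180:460],0,0,0,520,0)]))
```

```text
gap 49.1 F 62.4 z 76.5
gap carry 49.3
place guard True [428.5 275.1  69.5]
t 15.9
gap 43.6 F 60.4 z 77.5
gap carry 43.5
place guard True [598.4 275.   70.5]
t 24.5
[484. -74. 442.]
26.725
```

View pics/all2.png

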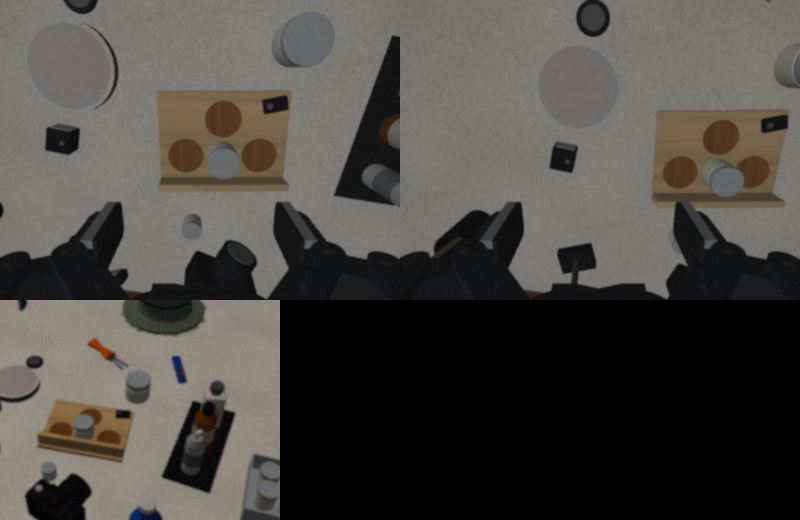

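All three stand on the mat at crop (190,455), (205,417) and (215,390). The jar lid is alone on the caddy at w1 (222,160) in the half-scale montage, and the plinth is in full view in w2. I'll measure both with circle fits.

Run:
```python
from h import *
from scipy.spatial import ConvexHull
for n in("w1","w2"):
    c=pickle.load(open(n+".pkl","rb"));P,C=cloud(c)
    for nm,c0,r,a,b in(("jar",(611,-5),26,56,64),("plinth",(516,-266),70,17,23)):
        q=P[(np.hypot(P[:,0]-c0[0],P[:,1]-c0[1])<r+(4 if r<30 else 15))&(P[:,2]>a)&(P[:,2]<b)]
        if len(q)>50: print(n,nm,len(q),np.round(q.mean(0),1),cv2.minEnclosingCircle(q[:,:2].astype(np.float32)),np.round([q[:,:2].min(0),q[:,:2].max(0)],1).tolist())
    q,k=sel(P,C,(380,650,-400,-150),17,23)
```

```text
w1 jar 1595 [609.6  -9.6  59.5] ((610.279541015625, -9.211590766906738), 26.069313049316406) [[584.5, -34.9], [636.0, 16.3]]
w1 plinth 10876 [ 511.9 -271.1   20.1] ((513.3980712890625, -266.91741943359375), 67.70050048828125) [[448.9, -334.5], [577.2, -201.2]]
w2 jar 1506 [609.8 -10.3  59.4] ((610.4998779296875, -9.374069213867188), 26.23221206665039) [[584.8, -34.9], [636.1, 16.0]]
w2 plinth 10028 [ 512.2 -271.6   20.1] ((514.3197021484375, -271.294189453125), 63.02216339111328) [[451.4, -333.9], [577.1, -208.4]]
```

Run:
```python
from h import *
F=R(100.7)
pick((610.3,-9.2),25,F,110,80); place((513.3,-270.8),35,F,70,130)
movel([553,-240,300],F,max_speed=300); c=camera("wrist")
P,C=cloud(c)
for nm,a,b,r in(("jar",66,74,40),("plinth",17,23,75)):
    q=P[(np.hypot(P[:,0]-513,P[:,1]+271)<r)&(P[:,2]>a)&(P[:,2]<b)];print(nm,cv2.minEnclosingCircle(q[:,:2].astype(np.float32)),np.median(q[:,2]))
cv2.imwrite("pics/w3.png",c["image"])
```

```text
gap 50.9 F 61.0 z 25.9
gap carry 50.8
place guard True [ 513.7 -271.    35.9]
t 33.4
jar ((514.0198974609375, -271.6507568359375), 26.196992874145508) 69.52240183757033
plinth ((514.4052734375, -271.19354248046875), 63.079872131347656) 20.078183385605826
```

View pics/w3.png

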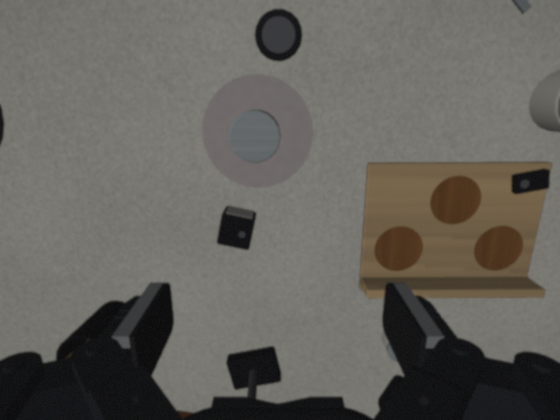

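The jar stands in the middle of the plinth, at (255,136) against (258,131) for the plinth, within 1 mm by range. The light cube and lens cap are untouched. Now I'll return the three.

Run:
```python
from h import *
for n in("sq","can","round"):
    xy,d,h,m=B[n];F=R(d)
    pick(m,3+h,F,220,150); place(xy,10+h,F,150,235)
goto_joints([-0.07,0.521,-0.036,1.599,0.021,1.021,-0.113])
c=camera("wrist");P,C=cloud(c);cv2.imwrite("pics/w4.png",c["image"])
near=lambda c0,r:P[np.hypot(P[:,0]-c0[0],P[:,1]-c0[1])<r]
for nm,c0,a,b,r in(("round",(600,57),143,156,22),("sqcap",(550,-16),136,148,25),("can",(623,-68),138,152,20)):
    q=near(c0,r);q=q[(q[:,2]>a)&(q[:,2]<b)];print(nm,len(q),np.round(np.median(q,0),1))
print(read_state()["time"])
```

```text
gap 49.1 F 62.0 z 69.5
gap carry 49.4
place guard True [550.2 -16.6  76.5]
t 43.8
gap 43.8 F 60.5 z 70.5
gap carry 43.9
place guard True [624.4 -69.9  77.5]
t 52.8
gap 52.1 F 61.7 z 74.7
gap carry 52.2
place guard True [600.1  57.   81.6]
t 61.2
round 1893 [600.2  57.2 149.5]
sqcap 1810 [551.4 -15.8 141.4]
can 372 [622.9 -67.4 145.1]
62.6333
```

View pics/w4.png

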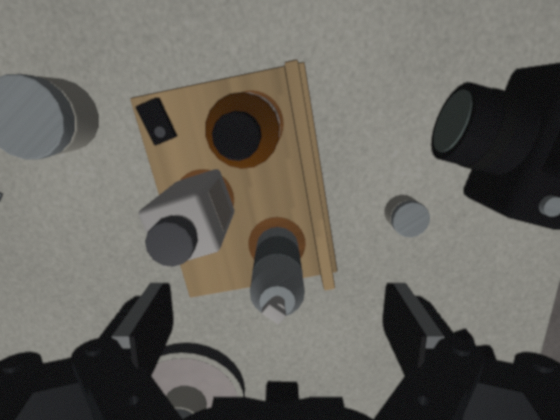

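All three stand within about 1 mm of their starting readings: round bottle cap (236,135), square bottle cap (170,242) and can (277,298). The remote at (157,120) hasn't moved and the arm is clear, so I'm handing in.

```bash
python3 -c "
from workcell import *
print(finish_job())"
```

```text
the job is handed in; nothing more can be done
None
```

The job is handed in at about 63 s of the allowed 131 s: the jar stands within about 1 mm of the plinth's centre, the three bottles are back upright within about 1 mm of their starting places, and the remote, light cube and lens cap were not touched; no verdict was returned.

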